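# Turn the rinsed cup mouth-down to drain

## Task

In the conservation lab two rinsed steel paste cups lie on their sides on two-rod rests, half way through being turned over. Take the taller of these two and stand it upside down, mouth fully on the empty round draining plate and near its middle; set it down rather than dropping it, and leave the short cup and the cup already draining on the other plate where they are.

Things in the scene. Friction and masses are not known exactly. Their poses are not given: they have to be found in the camera images.
- tall_cup: The cup to turn over: steel, open, round, 54 mm diameter, 90 mm tall, wall 3 mm, rim turned out to 62 mm over its last 4 mm; 0.11 to 0.22 kg. Origin: centre of the outside of its bottom; z axis from bottom to mouth: level at the start, within 30 degrees of world +y (the robot's left); straight down when done. It lies mid-length on a two-rod rest, its axis 51 mm above the table.
- drain_plate: The empty draining plate: a fixed flat round metal disc 100 mm in diameter and 12 mm thick, fine dark lines across its top. Origin: centre of its underside, on the table (top face 12 mm higher); z up. Plates and rests stand at least 160 mm apart between centres; between them lie only things under 30 mm high.
- short_cup: Leave alone: the other lying cup, same steel and diameter, only 56 mm tall. Origin: centre of its bottom, z towards its mouth. Each cup has its own like rest: two fixed level rods along the cup, 10 mm thick, 42 mm long, 36 mm between centres, tops 30 mm above the table, on a 52 x 46 mm base; a cup's body stands out 4 mm beyond the rest on each side.
- dry_cup: Leave alone: a steel cup of the same diameter, 60 mm tall, already standing upside down on the second draining plate (a disc like the first). Origin: centre of the outside of its bottom, which is uppermost, 72 mm above the table; z points down to its mouth.
Things that resemble listed ones, but are neither listed nor needed, are in the scene too. What is shaped like the tall_cup but purple or red is not meant.

How it is judged:
At the end, for the whole second after the job is handed in: The tall cup stands at rest upside down (its axis within 10 degrees of vertical) with its rim down on the empty draining plate (bottom of the cup 97 to 107 mm above the plate's underside), its centre within 18 mm of the plate's centre (angle between tall_cup's own z axis and vertical above 2.97 rad and horizontal distance between tall_cup and drain_plate below 0.018 m and z of tall_cup in the frame of drain_plate between 0.097 and 0.107 m and linear speed of tall_cup below 0.02 m/s); the robot touches nothing.
It fails at once if the short cup is moved by more than 25 mm (distance of short_cup from where it was at the start of the episode above 0.025 m).
It fails at once if the cup already draining is moved by more than 25 mm (distance of dry_cup from where it was at the start of the episode above 0.025 m).
It fails at once if the tall cup is dropped: let go over the draining plate more than 30 mm above it (contact force between the fingers and tall_cup below 0.02 N and horizontal distance between tall_cup and drain_plate below 0.06 m and z of tall_cup in the frame of drain_plate above 0.132 m).
It also fails if it takes over 38 s, if anything falls off the work surface, if the arm or the gripper's body presses on something with over 40 N, if the wrist force passes 120 N, or if a joint passes its speed limit or range.

## Robot

A 7-joint arm with a two-finger parallel gripper is mounted at the origin on the work surface. World frame = base frame: x ahead of the robot, y to its left, z up, the work surface at z = 0. Lengths are in m, angles in rad, forces in N, time in s.
With the tool pointing down it reaches from about 0.4 to 0.875 m from the base axis. Payload 6.5 kg.
Tool frame: the origin (TCP) lies midway between the tips of the shut fingers; the grasp point (between the pads) lies arm.grip_point_offset behind it (arm.grip_point_offset is the distance from the TCP to the grasp point, in m); y points along the fingers, z is the direction in which the jaws open and shut, and the axes are right-handed (so a half turn about y gives the same grasp; the last joint's range is limited). The gripper opens to 88 mm and grips with 3 to 60 N. Pads are 18 mm wide; open, the fingers measure 123 mm over their backs; the gripper's body (75 mm by 187 mm) begins 45 mm behind the grasp point.
Start: joints at [1.15, 0.536, -0.004, 1.538, 0.003, 1.067, -0.071], TCP at [0.226, -0.61, 0.239] pointing down, gripper open.
Joint ranges: [-2.7, 2.7], [-0.37, 2.16], [-1.27, 1.26], [0.24, 2.4], [-1.31, 4.45], [0.19, 1.91], [-2.76, 2.76]. Speed limits (rad/s): [2.39, 2.39, 3.14, 3.14, 3.14, 3.14, 3.14].

## Interface

Orientations are given as a 3x3 rotation matrix whose columns are the frame's x, y, z axes.
In Python, from cell import arm, imaging gives the robot as it stands. The module is installed in compiled form; this text tells all that it offers.
- The arm moves only by the tool drive_tool, never from a script. Its argument "motion" is one flat list of numbers, 7 for each row, row after row: the shift along the tool's x, y, z in m, then the turn, a rotation vector about the tool's x, y, z in degrees, then the gripper command: -1 is fully open, 1 is shut, values between are in proportion. In form: [tx, ty, tz, rx, ry, rz, grip, tx, ty, tz, rx, ry, rz, grip, ...]. A call has 1 to 20 rows; each row shifts and turns the commanded pose from where the row before left it, along the tool's axes as they then stand; what a row does not reach is not made up. A row lasts 1/8 s, in which the tool goes at most 62.5 mm and 10.7 degrees, less where a joint would pass 70% of its speed; a pose out of reach is approached as far as the arm can. A call with a gripper value outside its range is refused whole. The fingers move at their own pace and stop on an object; the grip force is fixed at half the most. Time passes only in rows, so rows that do not move let the fingers close. It gives the time, the measured TCP pose, the force and the opening at its end, in the units of the state.
- arm.get_state(): the state, without advancing time (a new reading comes with each control period).
- imaging.grab_frame(name): name is "scene" or "top" or "wrist"; returns the picture (420x560x3 uint8, red, green, blue); there is no depth.
- imaging.camera_params(name): a dict with "fx", "fy", "cx", "cy" (pixels), "dist_coeffs" ([k1, k2, p1, p2, k3] as OpenCV has them; the pictures are not rectified), "extrinsics" (4x4, takes a point from camera to world coordinates); the wrist camera has in their place "T_tool_cam" (4x4, takes a point from camera to tool coordinates, whose origin is the TCP and whose axes are the tool frame's). Camera axes: x right, y down, z forward; pixel columns grow to the right and rows downward; lengths in m; the calibration is good to about 2 mm. A picture is of the moment at which its call begins: read the wrist's pose just before it. camera_params takes no time and is no camera call.
- arm.job_done(): hands the job in, once; it reports no verdict.
The state is a dict: "t": time; "joint_positions": joint angles; "joint_vel": joint speeds; "joint_torque": joint torques, N m; "tcp_pos": TCP position; "ee_rot": TCP orientation; "force": force on the tool from outside, world axes, zero at the start; "ft_torque": the same for the moment, N m; "width": finger opening in m.
Only numpy, scipy, OpenCV 4.12 (cv2) and the standard library are available. Lean on these libraries where they do the work, as an engineer would, in place of code of your own. Each camera call takes 0.05 s, during which the arm holds its last target. There are 200 camera calls.

## Working session

There is one attempt and no reset: what is moved stays moved. The work goes in short steps, Python scripts to look and compute and a tool call to move; the robot and the scene stay as the last step left them, time stands still between calls to the robot, and variables do not carry over. Pictures are saved under pics/ and viewed, about 8 in all and at most 12, crops included, and the job is handed in when it is done.

Besides the shell and the picture viewer there is one more tool, called after ">>>" by a JSON object that holds its "api" and its "payload". drive_tool: Moves the arm, as the interface text tells. Its arguments: {"type":"object","properties":{"motion":{"type":"array"}},"required":["motion"]}

```bash
mkdir -p pics; python3 - <<'E'
from cell import arm, imaging
import cv2,numpy as np
np.set_printoptions(precision=4,suppress=True)
for n in ["scene","top"]:
    cv2.imwrite(f"pics/{n}0.png",imaging.grab_frame(n)[:,:,::-1]); p=imaging.camera_params(n); print(n,p)
print(imaging.camera_params("wrist")); print(arm.get_state(), arm.grip_point_offset)
E
```

```text
scene {'fx': 381.0844473437155, 'fy': 381.0844473437155, 'cx': 275.0871552682183, 'cy': 207.3196520980177, 'dist_coeffs': array([-0.0704,  0.    ,  0.    ,  0.    ,  0.    ]), 'extrinsics': array([[ 0.1628,  0.7936, -0.5862,  1.1475],
       [ 0.9866, -0.1237,  0.1065, -0.0731],
       [ 0.012 , -0.5957, -0.8031,  0.8548],
       [ 0.    ,  0.    ,  0.    ,  1.    ]])}
top {'fx': 513.6635458847783, 'fy': 513.6635458847783, 'cx': 279.64263168954426, 'cy': 211.0708236355859, 'dist_coeffs': array([-0.1869,  0.    ,  0.    ,  0.    ,  0.    ]), 'extrinsics': array([[-0.0299, -0.9876,  0.1539,  0.373 ],
       [-0.9995,  0.0277, -0.0163,  0.0578],
       [ 0.0119, -0.1543, -0.988 ,  1.436 ],
       [ 0.    ,  0.    ,  0.    ,  1.    ]])}
{'fx': 331.6811985169136, 'fy': 331.6811985169136, 'cx': 278.9924827346825, 'cy': 203.14694070620578, 'dist_coeffs': array([-0.029,  0.   ,  0.   ,  0.   ,  0.   ]), 'T_tool_cam': array([[ 0.001 ,  0.9632,  0.2686, -0.0682],
       [ 0.0007, -0.2686,  0.9632, -0.1455],
       [ 1.    , -0.0008, -0.001 ,  0.0009],
       [ 0.    ,  0.    ,  0.    ,  1.    ]])}
{'t': 0.1, 'joint_positions': array([ 1.1498,  0.5371, -0.0044,  1.5387,  0.0026,  1.0673, -0.0712]), 'joint_vel': array([-0.    , -0.0008, -0.0007, -0.0031, -0.0009, -0.0003, -0.0003]), 'joint_torque': array([  0.0027, -57.2082,   0.994 , -25.2233,  -0.0561,   0.0134,
         0.    ]), 'tcp_pos': array([ 0.2256, -0.609 ,  0.2379]), 'ee_rot': array([[-0.9377, -0.0006,  0.3475],
       [-0.3475,  0.0014, -0.9377],
       [ 0.0001, -1.    , -0.0015]]), 'force': array([ 0.1389, -0.7537, -0.0773]), 'ft_torque': array([ 0.0208, -0.0736, -0.018 ]), 'width': 0.08808289833653857} 0.0187
```

View pics/top0.png

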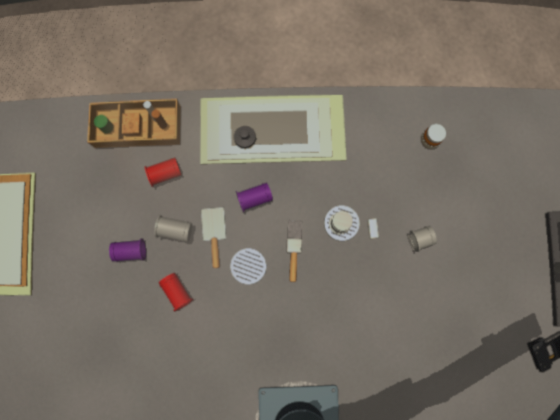

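View pics/scene0.png

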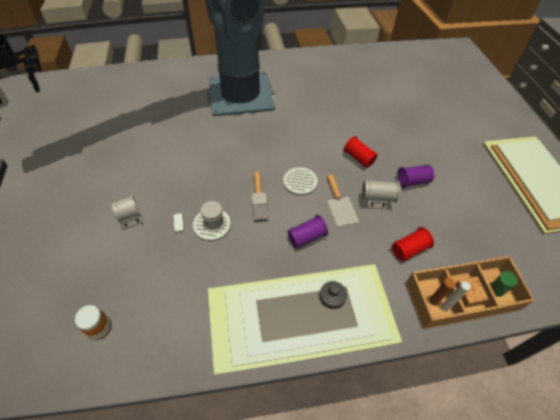

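Top view: steel cup candidates are the long one at (172,229) and the short one at (422,238). The draining cup is at (342,222). The decoys are purple at (254,196) and (127,250), and red at (162,171) and (175,291). The empty plate is at (248,266). I choose (172,229) and check it in a crop.

```bash
cat > h.py <<'E'
import cv2,numpy as np
from cell import arm,imaging
np.set_printoptions(precision=4,suppress=True)
def ray2world(name,px,z,T=None):
    p=imaging.camera_params(name)
    K=np.array([[p['fx'],0,p['cx']],[0,p['fy'],p['cy']],[0,0,1]])
    T=p['extrinsics'] if T is None else T
    u=cv2.undistortPoints(np.array(px,float).reshape(-1,1,2),K,p['dist_coeffs']).reshape(-1,2)
    d=np.c_[u,np.ones(len(u))]@T[:3,:3].T; o=T[:3,3]
    return o+d*((z-o[2])/d[:,2])[:,None]
def wristT(s):
    T=np.eye(4);T[:3,:3]=s['ee_rot'];T[:3,3]=s['tcp_pos'];return T@imaging.camera_params('wrist')['T_tool_cam']
E
python3 - <<'E'
from h import *
im=cv2.imread('pics/top0.png')[195:305,95:275]
cv2.imwrite('pics/crop.png',cv2.resize(im,(720,440),interpolation=cv2.INTER_CUBIC))
print(ray2world('top',[[248,266],[342,222]],0.012)); print(ray2world('top',[[172,229],[422,238]],0.06))
E
```

```text
[[ 0.4436  0.1264  0.012 ]
 [ 0.5589 -0.1399  0.012 ]]
[[ 0.5464  0.3285  0.06  ]
 [ 0.5018 -0.3527  0.06  ]]
```

View pics/crop.png

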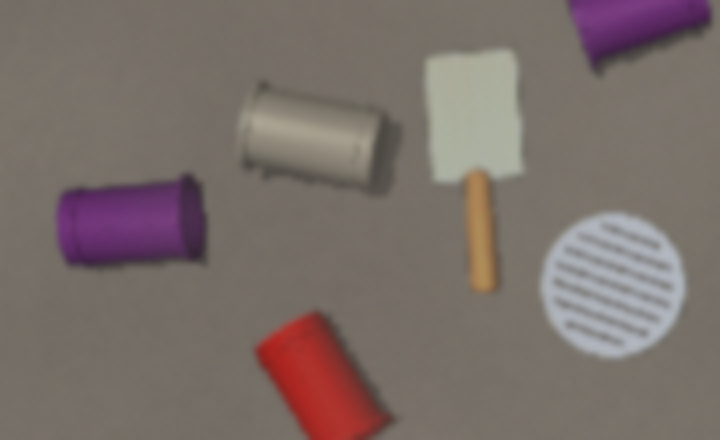

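The crop confirms the choice: it is bare steel, with the flared mouth on the left (crop (250,125), +y side) and the bottom on the right (385,150). I turn the tool first, then travel over the cup for a close look.

>>> {"api": "drive_tool", "payload": {"motion": [0, 0, 0, 0, -10, 0, -1, 0, 0, 0, 0, -10, 0, -1, 0, 0, 0, 0, -10, 0, -1, 0, 0, 0, 0, -10, 0, -1, 0, 0, 0, 0, -10, 0, -1, 0, 0, 0, 0, -10, 0, -1, 0, 0, 0, 0, -10, 0, -1]}}

```text
t: 0.98
tcp_pos: [0.2256, -0.6092, 0.2382]
ee_rot: [[0.012, -0.0, 1.0], [-1.0, 0.001, 0.012], [-0.001, -1.0, -0.0]]
force: [0.1, -0.4, 0.6]
width: 0.088
```

>>> {"api": "drive_tool", "payload": {"motion": [-0.05, 0, 0.03, 0, 0, 0, -1, -0.05, 0, 0.03, 0, 0, 0, -1, -0.05, 0, 0.03, 0, 0, 0, -1, -0.05, 0, 0.03, 0, 0, 0, -1, -0.05, 0, 0.03, 0, 0, 0, -1, -0.05, 0, 0.03, 0, 0, 0, -1, -0.05, 0, 0.03, 0, 0, 0, -1, -0.05, 0, 0.02, 0, 0, 0, -1, -0.05, 0, 0.02, 0, 0, 0, -1, -0.05, 0, 0.02, 0, 0, 0, -1, -0.05, 0, 0.02, 0, 0, 0, -1, -0.05, 0, 0.02, 0, 0, 0, -1, -0.05, 0, 0, 0, 0, 0, -1, -0.05, 0, 0, 0, 0, 0, -1, -0.05, 0, 0, 0, 0, 0, -1, -0.05, 0, 0, 0, 0, 0, -1, -0.05, 0, 0, 0, 0, 0, -1, -0.05, 0, 0, 0, 0, 0, -1, -0.03, 0, 0, 0, 0, 0, -1, 0, 0, 0, 0, 0, 0, -1]}}

```text
t: 3.48
tcp_pos: [0.529, 0.3251, 0.2383]
ee_rot: [[0.01, -0.001, 1.0], [-1.0, 0.001, 0.01], [-0.001, -1.0, -0.001]]
force: [0.8, -0.6, 0.4]
width: 0.0885
```

```bash
python3 - <<'E'
from h import *
s=arm.get_state(); f=imaging.grab_frame('wrist'); cv2.imwrite('pics/w1.png',cv2.resize(f[:,:,::-1],(784,588)))
import pickle; pickle.dump(s,open('s1.pkl','wb'))
print(s['t'],s['tcp_pos'],s['ee_rot'],s['joint_positions'])
E
```

```text
3.475 [0.529  0.3251 0.2383] [[ 0.01   -0.0013  0.9999]
 [-0.9999  0.0013  0.01  ]
 [-0.0013 -1.     -0.0013]] [-0.2161  0.5551 -0.582   1.5935  0.3302  1.0932 -0.8722]
```

View pics/w1.png

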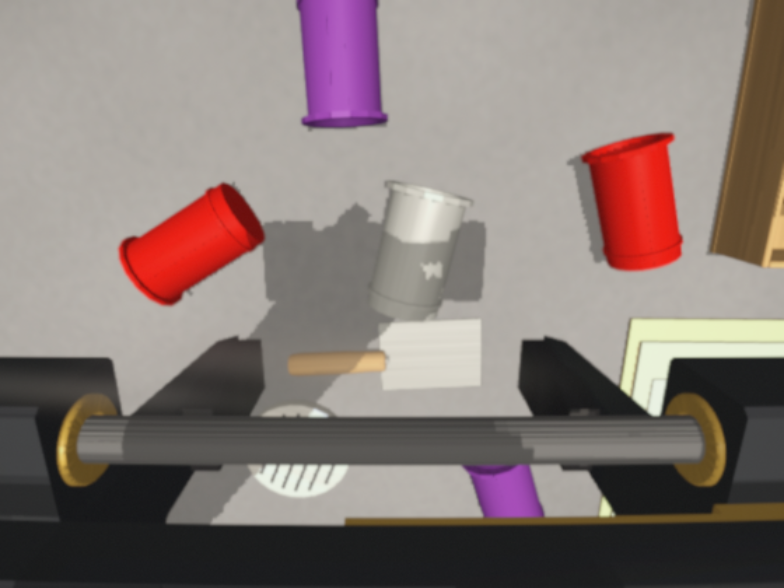

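The wrist view shows the steel cup with its mouth rim from (387,184) to (471,204) and its bottom edge from (370,303) to (432,317), in enlarged pixels. The plate is at about (299,450), partly hidden.

```bash
python3 - <<'E'
from h import *
import pickle
s=pickle.load(open('s1.pkl','rb'));T=wristT(s)
p=ray2world('wrist',np.array([[387,184],[471,204],[370,303],[432,317]])/1.4,0.053,T);print(p)
m,b=(p[0]+p[1])/2,(p[2]+p[3])/2
d=m-b;L=np.linalg.norm(d);a=d/L;print('m,b',m,b,'L',L,'ang from +y toward -x deg',np.degrees(np.arctan2(-a[0],a[1])))
print('plate w',ray2world('wrist',np.array([[299,450]])/1.4,.012,T))
t=ray2world('top',[[157.5,226.3],[191,232.5]],.055);print('top',t)
# plate ellipse in top view
g=cv2.cvtColor(cv2.imread('pics/top0.png'),cv2.COLOR_BGR2GRAY)[235:300,215:285]
_,bw=cv2.threshold(cv2.GaussianBlur(g,(3,3),0),150,255,0)
bw=cv2.morphologyEx(bw,cv2.MORPH_CLOSE,np.ones((7,7)))
c=max(cv2.findContours(bw,0,2)[0],key=cv2.contourArea);e=cv2.fitEllipse(cv2.convexHull(c));print(e)
print('plate top',ray2world('top',[[e[0][0]+215,e[0][1]+235]],.012))
E
```

```text
[[0.5253 0.3739 0.053 ]
 [0.5847 0.3607 0.053 ]
 [0.5132 0.2866 0.053 ]
 [0.5599 0.276  0.053 ]]
m,b [0.555  0.3673 0.053 ] [0.5365 0.2813 0.053 ] L 0.08793254782232969 ang from +y toward -x deg -12.115365631727242
plate w [[0.445  0.1298 0.012 ]]
top [[0.5554 0.3697 0.055 ]
 [0.5361 0.2773 0.055 ]]
((32.6890869140625, 30.759288787841797), (34.9947509765625, 35.3099479675293), 46.13278579711914)
plate top [[0.4443 0.1272 0.012 ]]
```

>>> {"api": "drive_tool", "payload": {"motion": [0, 0, 0, 0, 6.3, 0, -1, 0, 0, 0, 0, 6.3, 0, -1, 0, 0, 0, 0, 0, 10, -1, 0, 0, 0, 0, 0, 10, -1, 0, 0, 0, 0, 0, 10, -1, 0, 0, 0, 0, 0, 10, -1, 0.033, 0.008, 0.004, 0, 0, 0, -1, 0.033, 0.008, 0.004, 0, 0, 0, -1, 0.033, 0.008, 0.004, 0, 0, 0, -1, 0.033, 0.008, 0.004, 0, 0, 0, -1, 0, 0, 0, 0, 0, 0, -1]}}

```text
t: 4.9
tcp_pos: [0.5285, 0.2366, 0.127]
ee_rot: [[-0.169, 0.136, 0.976], [-0.749, 0.626, -0.217], [-0.641, -0.768, -0.004]]
force: [-0.4, 1.8, -0.4]
width: 0.0881
```

```bash
python3 - <<'E'
from h import *
s=arm.get_state(); print(s['joint_positions'])
R=s['ee_rot'];a=np.array([.209,.978,0]);g=np.array([.542,.306,.051])
print('axis in tool',R.T@a,'shift to grasp',R.T@(g+R[:,1]*.0187-s['tcp_pos']))
E
```

```text
[ 0.567   0.8041 -0.9454  2.0395 -0.0965  0.2973 -0.2456]
axis in tool [-0.7678  0.6408 -0.0084] shift to grasp [-0.0056  0.1223 -0.0016]
```

>>> {"api": "drive_tool", "payload": {"motion": [-0.0016, 0.03, 0, 0, 0, 0, -1, -0.002, 0.03, 0, 0, 0, 0, -1, -0.001, 0.025, -0.001, 0, 0, 0, -1, -0.001, 0.02, 0, 0, 0, 0, -1, 0, 0.017, 0, 0, 0, 0, -1, 0, 0, 0, 0, 0, 0, -1]}}

```text
t: 5.65
tcp_pos: [0.546, 0.3149, 0.0506]
ee_rot: [[-0.163, 0.118, 0.98], [-0.751, 0.63, -0.201], [-0.641, -0.768, -0.014]]
force: [0.2, -0.2, 0.1]
width: 0.088
```

```bash
python3 - <<'E'
from h import *
s=arm.get_state(); f=imaging.grab_frame('wrist'); cv2.imwrite('pics/w2.png',f[:,:,::-1])
R=s['ee_rot'];g=np.array([.542,.306,.051])
print(s['joint_positions'],s['force'],'left',R.T@(g+R[:,1]*.0187-s['tcp_pos']))
E
```

```text
[ 0.2354  0.89   -0.6936  1.9607 -0.7022  0.1922  0.2966] [ 0.1623 -0.2013  0.1079] left [ 0.007   0.0123 -0.0021]
```

View pics/w2.png

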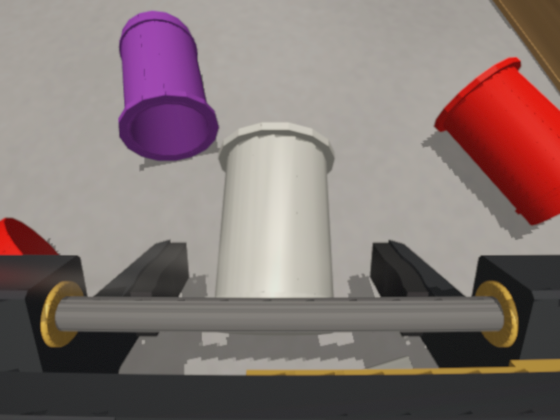

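The picture shows the cup centred between the fingers, but joint 6 has reached its lower limit and the last ~12 mm were not made. I reduce the tilt.

>>> {"api": "drive_tool", "payload": {"motion": [0, 0, 0, 0, 0, -6, -1, 0, 0, 0, 0, 0, -6, -1, 0, 0, 0, 0, 0, 0, -1]}}

```text
t: 6.08
tcp_pos: [0.5457, 0.3176, 0.0518]
ee_rot: [[-0.176, 0.082, 0.981], [-0.866, 0.46, -0.194], [-0.467, -0.884, -0.01]]
force: [-1.1, -1.1, 0.1]
width: 0.0884
```

```bash
python3 - <<'E'
from h import *
s=arm.get_state(); 
R=s['ee_rot'];g=np.array([.543,.308,.051]);a=np.array([.209,.978,0])
print(s['joint_positions'],s['force'],'axis',R.T@a,'left',R.T@(g+R[:,1]*.0187-s['tcp_pos']))
E
```

```text
[-0.1446  0.7309 -0.3247  1.915  -0.6578  0.328   0.0459] [-1.0888 -1.1062  0.1023] axis [-0.884   0.4673  0.0153] left [ 0.0092  0.0148 -0.0007]
```

>>> {"api": "drive_tool", "payload": {"motion": [0.005, 0.007, 0, 0, 0, 0, -1, 0.004, 0.008, 0, 0, 0, 0, -1, 0, 0, 0, 0, 0, 0, -1]}}

```text
t: 6.45
tcp_pos: [0.5453, 0.3101, 0.03]
ee_rot: [[-0.19, 0.08, 0.978], [-0.864, 0.46, -0.206], [-0.466, -0.885, -0.018]]
force: [-0.3, -0.2, -0.4]
width: 0.0882
```

```bash
python3 - <<'E'
from h import *
s=arm.get_state(); 
R=s['ee_rot'];g=np.array([.543,.308,.051]);a=np.array([.209,.978,0])
print(s['joint_positions'],s['force'],'axis',R.T@a,'left',R.T@(g+R[:,1]*.0187-s['tcp_pos']))
E
```

```text
[-0.1167  0.7734 -0.3441  1.9172 -0.6678  0.2953  0.0742] [-0.316  -0.1554 -0.3513] axis [-0.8847  0.4662  0.0033] left [-0.0075 -0.001  -0.0022]
```

>>> {"api": "drive_tool", "payload": {"motion": [-0.007, 0, -0.002, 0, 0, 0, -1, 0, 0, 0, 0, 0, 0, -1]}}

```text
t: 6.7
tcp_pos: [0.5451, 0.3199, 0.0359]
ee_rot: [[-0.184, 0.082, 0.979], [-0.864, 0.461, -0.201], [-0.468, -0.884, -0.014]]
force: [0.3, -0.3, 0.5]
width: 0.0882
```

>>> {"api": "drive_tool", "payload": {"motion": [0, 0, 0, 0, 0, 0, 1, 0, 0, 0, 0, 0, 0, 1, 0, 0, 0, 0, 0, 0, 1, 0, 0, 0, 0, 0, 0, 1, 0, 0, 0, 0, 0, 0, 1, 0, 0, 0, 0, 0, 0, 1]}}

```text
t: 7.45
tcp_pos: [0.5445, 0.319, 0.0352]
ee_rot: [[-0.185, 0.081, 0.979], [-0.865, 0.46, -0.201], [-0.467, -0.884, -0.015]]
force: [-2.2, -0.8, 2.7]
width: 0.0539
```

```bash
python3 - <<'E'
from h import *
s=arm.get_state(); 
R=s['ee_rot'];g=np.array([.543,.308,.051]);a=np.array([.209,.978,0])
print(s['joint_positions'],s['force'],s['ft_torque'],'axis',R.T@a,'left',R.T@(g+R[:,1]*.0187-s['tcp_pos']))
E
```

```text
[-0.1391  0.7639 -0.336   1.9136 -0.6696  0.2996  0.0609] [-2.1938 -0.7618  2.6922] [-0.3113  0.4867  0.2328] axis [-0.8846  0.4665  0.0077] left [ 0.0025 -0.0005  0.0005]
```

Gripped at 54 mm opening. I lift, then start turning.

>>> {"api": "drive_tool", "payload": {"motion": [-0.009, -0.018, 0, 0, 0, 0, 1, -0.019, -0.035, 0, 0, 0, 0, 1, -0.019, -0.035, 0, 0, 0, 0, 1, -0.019, -0.035, 0, 0, 0, 0, 1, -0.019, -0.035, 0, 0, 0, 0, 1, 0, 0, 0, 0, 0, -10, 1, 0, 0, 0, 0, 0, -10, 1, 0, 0, 0, 0, 0, -10, 1, 0, 0, 0, 0, 0, -10, 1, 0, 0, 0, 0, 0, -10, 1, 0, 0, 0, 0, 0, -10, 1, 0, 0, 0, 0, 0, 0, 1]}}

```text
t: 8.95
tcp_pos: [0.546, 0.3229, 0.2104]
ee_rot: [[-0.157, -0.12, 0.98], [-0.831, -0.521, -0.197], [0.534, -0.845, -0.018]]
force: [0.5, 0.1, -1.6]
width: 0.0537
```

```bash
python3 - <<'E'
from h import *
s=arm.get_state(); print(s['joint_positions'],s['force'],s['width'])
E
```

```text
[-0.891   0.8297  0.2407  1.2414  0.1563  1.5426 -0.9195] [ 0.5399  0.13   -1.6276] 0.05371719161948402
```

>>> {"api": "drive_tool", "payload": {"motion": [0, 0, 0, 0, 0, -10, 1, 0, 0, 0, 0, 0, -10, 1, 0, 0, 0, 0, 0, -10, 1, 0, 0, 0, 0, 0, 0, 1]}}

```text
t: 9.45
tcp_pos: [0.5476, 0.3041, 0.2018]
ee_rot: [[-0.092, -0.202, 0.975], [-0.526, -0.822, -0.22], [0.846, -0.533, -0.031]]
force: [0.3, -0.3, -0.8]
width: 0.0534
```

```bash
python3 - <<'E'
from h import *
s=arm.get_state(); f=imaging.grab_frame('scene');print(s['joint_positions'],s['force'],s['width'])
cv2.imwrite('pics/s2.png',cv2.resize(f[40:290,180:520,::-1],None,fx=2.2,fy=2.2,interpolation=cv2.INTER_CUBIC))
R=s['ee_rot'];a=R@np.array([-.8846,.4665,.0077]);print('axis',a,'to plate',R.T@(np.array([.4443,.1272,0])-s['tcp_pos']))
E
```

```text
[-1.0513  1.1481  0.5803  1.0049  0.1168  1.875  -0.7719] [ 0.2675 -0.2812 -0.7647] 0.05338862988345648
axis [-0.0052  0.0802 -0.9969] to plate [-0.0681  0.2737 -0.0558]
```

View pics/s2.png

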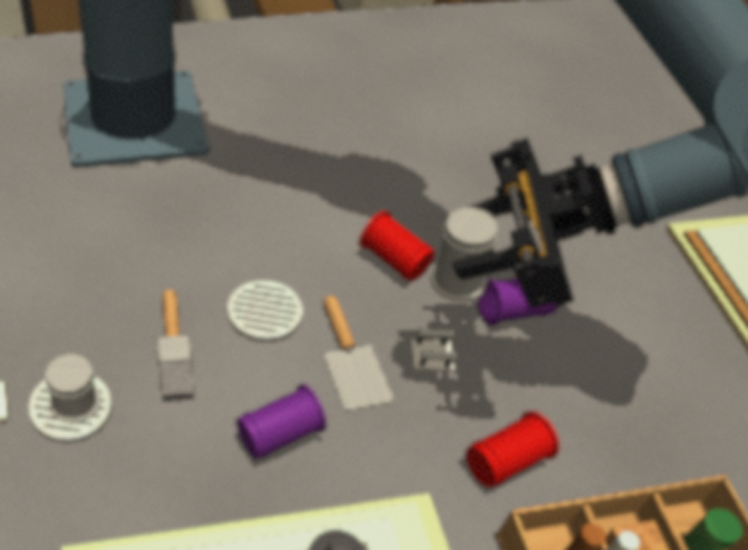

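The scene crop shows the cup held mouth down at (468,250). Joint 6 is near its limit. I carry the cup over the plate and yaw towards outward to relieve joint 6.

>>> {"api": "drive_tool", "payload": {"motion": [0.0185, 0.03, -0.0103, 0, 0, 0, 1, 0.0185, 0.03, -0.0103, 0, 0, 0, 1, 0.0185, 0.03, -0.0103, 0, 0, 0, 1, 0.0185, 0.03, -0.0103, 0, 0, 0, 1, 0.0185, 0.03, -0.0103, 0, 0, 0, 1, 0.0185, 0.03, -0.0103, 0, 0, 0, 1, 0, 0, 0, 8.5, -5.3, -0.3, 1, 0, 0, 0, 8.5, -5.3, -0.3, 1, 0, 0, 0, 0, 0, 0, 1]}}

```text
t: 10.62
tcp_pos: [0.4391, 0.1155, 0.2028]
ee_rot: [[0.099, 0.096, 0.99], [-0.536, -0.833, 0.134], [0.838, -0.545, -0.031]]
force: [0.3, -0.0, -1.3]
width: 0.0537
```

```bash
cat >> h.py <<'E'
def rep():
    s=arm.get_state();R=s['ee_rot'];ac=np.array([-.8846,.4665,.0077])
    a=R@ac;g=s['tcp_pos']-.0187*R[:,1];b=g-.032*a;m=g+.058*a
    print('J',s['joint_positions'],'F',s['force'],s['width'])
    print('axis',a,'bottom',b,'mouth',m,'tilt fix rotvec deg (tool)',np.degrees(R.T@np.cross(a,[0,0,-1])))
    print('mouth->plate horiz in tool',R.T@np.r_[np.array([.4443,.1275])-m[:2],0],'up in tool',R[2],'gap',m[2]-.012)
E
python3 -c "
from h import *
rep()"
```

```text
J [-1.282   0.7497  0.6024  1.9073  0.4156  1.2336 -0.8072] F [ 0.2853 -0.0258 -1.2538] 0.05365060134277483
axis [-0.0351  0.0868 -0.9957] bottom [0.4384 0.1283 0.2448] mouth [0.4352 0.1362 0.1552] tilt fix rotvec deg (tool) [ 0.5854  1.1959 -5.1972]
mouth->plate horiz in tool [0.0055 0.0081 0.0078] up in tool [ 0.8382 -0.5446 -0.0309] gap 0.14322354014402708
```

>>> {"api": "drive_tool", "payload": {"motion": [0, 0, 0, 0.6, 1.2, -5.2, 1, -0.03, 0.02, 0.001, 0, 0, 0, 1, -0.03, 0.02, 0.001, 0, 0, 0, 1, -0.02, 0.013, 0, 0, 0, 0, 1, 0, 0, 0, 0, 0, 0, 1]}}

```text
t: 11.25
tcp_pos: [0.4436, 0.1038, 0.1064]
ee_rot: [[0.064, 0.109, 0.992], [-0.457, -0.88, 0.126], [0.887, -0.461, -0.007]]
force: [-0.1, 0.4, -0.4]
width: 0.0538
```

```bash
python3 - <<'E'
from h import *
rep()
s=arm.get_state()
f=imaging.grab_frame('scene')[:,:,::-1];t=imaging.grab_frame('top')[:,:,::-1]
A=cv2.resize(f[120:240,240:370],(520,480),interpolation=cv2.INTER_CUBIC)
B=cv2.resize(t[215:305,205:275],(373,480),interpolation=cv2.INTER_CUBIC)
cv2.imwrite('pics/c3.png',cv2.resize(np.hstack([A,B]),(790,425)))
E
```

```text
J [-1.2578  0.9916  0.5593  1.8816  0.3934  1.1277 -0.9272] F [-0.1179  0.3875 -0.3667] 0.053769114177747115
axis [ 0.0014 -0.0055 -1.0001] bottom [0.4415 0.1205 0.1471] mouth [0.4417 0.12   0.0571] tilt fix rotvec deg (tool) [-0.0166 -0.0369  0.3256]
mouth->plate horiz in tool [-0.0033 -0.0063  0.0036] up in tool [ 0.8872 -0.4614 -0.007 ] gap 0.045054324686553654
```

View pics/c3.png

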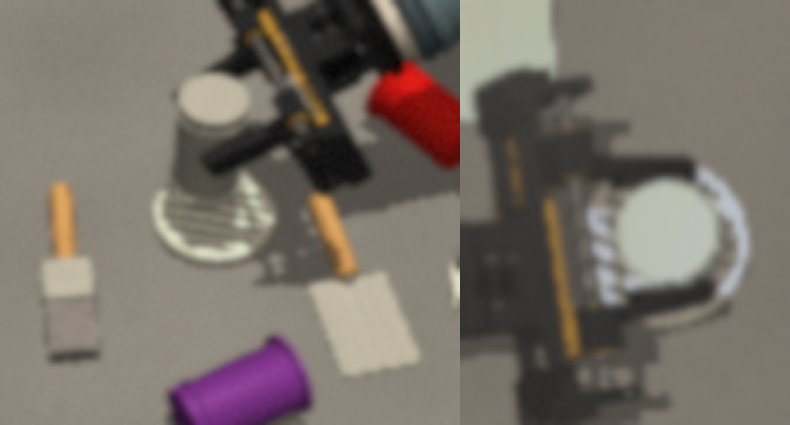

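The scene half shows the cup upright over the plate. The top half shows the cup bottom centred at (667,230), which is top pixel (248.9,263.7). I cross-check that against the grasp estimate.

```bash
python3 - <<'E'
from h import *
for z in (.14,.15): print(ray2world('top',[[248.9,263.7]],z))
x,y=240+213/.8847/4, 120+100/.8854/4
print(ray2world('scene',[[x,y]],.147))
E
```

```text
[[0.443  0.1178 0.14  ]]
[[0.4425 0.1173 0.15  ]]
[[0.4507 0.1172 0.147 ]]
```

>>> {"api": "drive_tool", "payload": {"motion": [-0.004, -0.0075, 0.0025, 0, 0, 0, 1, -0.012, 0.006, 0, 0, 0, 0, 1, -0.012, 0.006, 0, 0, 0, 0, 1, -0.006, 0.003, 0, 0, 0, 0, 1, 0, 0, 0, 0, 0, 0, 1, 0, 0, 0, 0, 0, 0, 1]}}

```text
t: 12.1
tcp_pos: [0.4444, 0.1126, 0.0736]
ee_rot: [[0.065, 0.111, 0.992], [-0.454, -0.882, 0.129], [0.889, -0.458, -0.007]]
force: [0.1, -0.5, -1.6]
width: 0.054
```

```bash
python3 -c "
from h import *
rep()"
```

```text
J [-1.2526  1.0583  0.5374  1.8471  0.3709  1.1097 -0.9481] F [ 0.0677 -0.4799 -1.6193] 0.0539540508455069
axis [ 0.002  -0.0089 -1.0001] bottom [0.4422 0.1293 0.1142] mouth [0.4424 0.1285 0.0242] tilt fix rotvec deg (tool) [-0.0181 -0.0428  0.5206]
mouth->plate horiz in tool [0.0006 0.0011 0.0017] up in tool [ 0.8887 -0.4584 -0.0069] gap 0.012208467443935191
```

Gap is about 12 mm. I creep down, watching force.

>>> {"api": "drive_tool", "payload": {"motion": [-0.0035, 0.002, 0, 0, 0, 0, 1, -0.0035, 0.002, 0, 0, 0, 0, 1, 0, 0, 0, 0, 0, 0, 1]}}

```text
t: 12.48
tcp_pos: [0.4445, 0.1119, 0.066]
ee_rot: [[0.065, 0.111, 0.992], [-0.453, -0.882, 0.128], [0.889, -0.457, -0.007]]
force: [1.1, -0.3, 3.9]
width: 0.0539
```

>>> {"api": "drive_tool", "payload": {"motion": [-0.0018, 0.0009, 0, 0, 0, 0, 1, 0, 0, 0, 0, 0, 0, 1]}}

```text
t: 12.72
tcp_pos: [0.4446, 0.1119, 0.0659]
ee_rot: [[0.064, 0.111, 0.992], [-0.45, -0.884, 0.128], [0.891, -0.454, -0.006]]
force: [-3.3, 5.8, 15.7]
width: 0.0536
```

>>> {"api": "drive_tool", "payload": {"motion": [-0.0018, 0.0009, 0, 0, 0, 0, 1, 0, 0, 0, 0, 0, 0, 1]}}

```text
t: 12.98
tcp_pos: [0.4446, 0.1117, 0.0658]
ee_rot: [[0.063, 0.111, 0.992], [-0.447, -0.885, 0.127], [0.892, -0.452, -0.006]]
force: [-6.8, 9.9, 28.2]
width: 0.0538
```

Contact is firm at 28 N. I ease off slightly, then open and look before withdrawing.

>>> {"api": "drive_tool", "payload": {"motion": [0.003, -0.0015, 0, 0, 0, 0, 1, 0, 0, 0, 0, 0, 0, 1]}}

```text
t: 13.22
tcp_pos: [0.4445, 0.1119, 0.066]
ee_rot: [[0.064, 0.111, 0.992], [-0.452, -0.883, 0.128], [0.889, -0.457, -0.006]]
force: [0.1, 2.1, 9.3]
width: 0.0534
```

>>> {"api": "drive_tool", "payload": {"motion": [0, 0, 0, 0, 0, 0, -1, 0, 0, 0, 0, 0, 0, -1, 0, 0, 0, 0, 0, 0, -1, 0, 0, 0, 0, 0, 0, -1, 0, 0, 0, 0, 0, 0, -1, 0, 0, 0, 0, 0, 0, -1]}}

```text
t: 13.98
tcp_pos: [0.4443, 0.1124, 0.0647]
ee_rot: [[0.065, 0.111, 0.992], [-0.454, -0.882, 0.129], [0.889, -0.459, -0.007]]
force: [0.4, -0.3, 0.5]
width: 0.0883
```

```bash
python3 - <<'E'
from h import *
f=imaging.grab_frame('scene')[:,:,::-1];t=imaging.grab_frame('top')[:,:,::-1]
A=cv2.resize(f[120:240,240:370],(460,425),interpolation=cv2.INTER_CUBIC)
B=cv2.resize(t[215:305,205:275],(330,425),interpolation=cv2.INTER_CUBIC)
cv2.imwrite('pics/c4.png',np.hstack([A,B]))
E
```

```text
(no output)
```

View pics/c4.png

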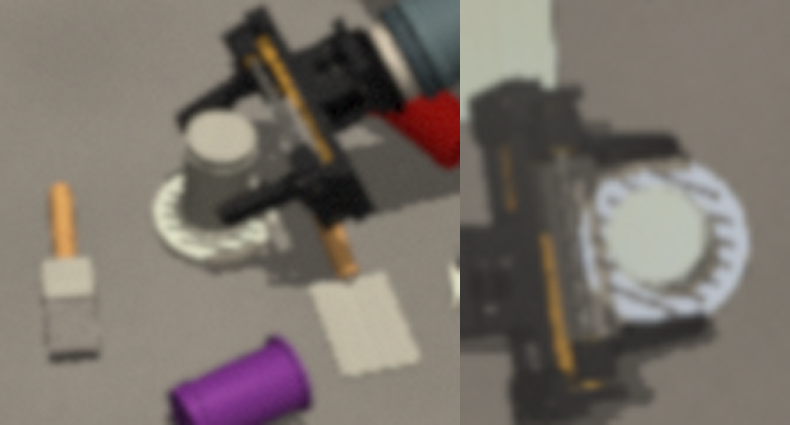

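The cup stands free and upright on the plate between the open fingers. Its bottom is centred at about (655,235) in the top half. I withdraw straight back along the fingers.

>>> {"api": "drive_tool", "payload": {"motion": [0, -0.015, 0, 0, 0, 0, -1, 0, -0.03, 0, 0, 0, 0, -1, 0, -0.03, 0, 0, 0, 0, -1, 0, -0.03, 0, 0, 0, 0, -1, 0, -0.03, 0, 0, 0, 0, -1, 0, 0, 0, 0, 0, 0, -1, 0, 0, 0, 0, 0, 0, -1]}}

```text
t: 14.95
tcp_pos: [0.4291, 0.2308, 0.1267]
ee_rot: [[0.065, 0.111, 0.992], [-0.454, -0.882, 0.128], [0.889, -0.458, -0.007]]
force: [-0.1, -0.8, -0.0]
width: 0.0882
```

```bash
python3 - <<'E'
from h import *
f=imaging.grab_frame('scene')[:,:,::-1];t=imaging.grab_frame('top')[:,:,::-1]
A=cv2.resize(f[120:240,240:370],(460,425),interpolation=cv2.INTER_CUBIC)
B=cv2.resize(t[215:305,205:275],(330,425),interpolation=cv2.INTER_CUBIC)
cv2.imwrite('pics/c5.png',np.hstack([A,B]))
print(ray2world('top',[[205+195/4.714,215+235/4.722]],.102), arm.get_state()['force'])
E
```

```text
[[0.4425 0.1262 0.102 ]] [-0.3906  0.5124 -0.4375]
```

View pics/c5.png

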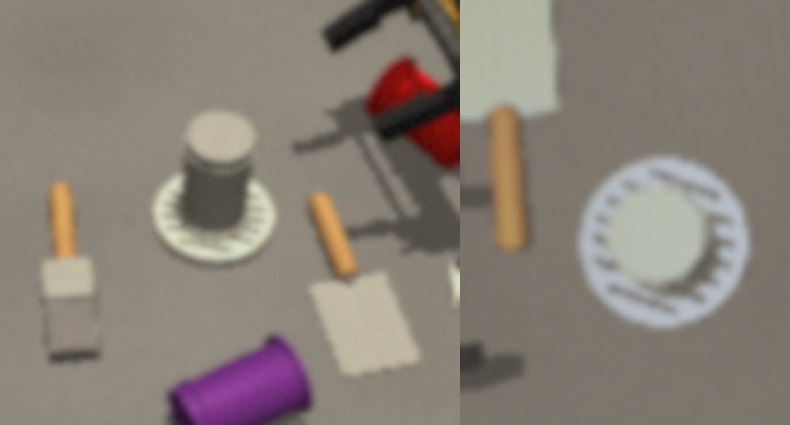

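The cup stands upright on the plate, about 2 mm off centre, and the gripper is clear, so I hand the job in.

```bash
python3 -c "
from cell import arm
print(arm.job_done())"
```

```text
the job is handed in; nothing more can be done
None
```

The tall steel cup now stands upside down on the empty draining plate, and the job was handed in about 15 s into the 38 s allowed. I gripped it on its rest, turned it mouth down, lowered it until it touched the plate, eased off, opened the gripper and backed away.

- **Position:** the last top view puts the cup's centre at about (0.4425, 0.126), roughly 2 mm from the plate centre at (0.444, 0.127). The cup looked upright in both cameras. I did not measure its final tilt or height.
- **Gripper:** it was clear of everything at the end, with tool force near zero.
- **Other cups:** the moves stayed well away from the short cup and the cup already draining. I did not measure their positions again at the end.

**What disagreed:**
- On the first approach joint 6 reached its lower limit about 12 mm short, so I reduced the tool's tilt.
- Before lowering, the bottom positions from the top view, the scene view and the grasp estimate differed by up to about 9 mm.
- The rim touched the plate about 4 mm earlier than estimated, with a brief push of 28 N upward (about 31 N in all) before I eased off.

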